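Get the tea going: infuser in the mug, flask unstoppered

TASK

Get a tea ready: drop the steel tea infuser into the mug, then turn the stopper of the left-hand one of the two flasks (as seen from the robot) until it is free and lift it straight out; which way it turns is not known, so try both. Finish while still holding the stopper upright in the air over its flask, well clear of the neck (whole stem out), for a colleague to take the hot water. Leave the other flask's stopper and everything else on the cabinet where it is, and the mug standing.

Things in the scene. Friction and masses are not known exactly. Their poses are not given: they have to be found in the camera images.
- flask_1: steel vacuum flask, 100 mm wide, rim 82 mm wide at 150 mm height, black side handle (to 75 mm from the axis, 113 mm high); fixed. The two look the same, but one stopper opens clockwise and one counter-clockwise; nothing outside shows which, and they swap places between runs. Origin: centre of the underside, z up, handle toward -x
- flask_2: steel vacuum flask, 100 mm wide, rim 82 mm wide at 150 mm height, black side handle (to 75 mm from the axis, 113 mm high); fixed. The two look the same, but one stopper opens clockwise and one counter-clockwise; nothing outside shows which, and they swap places between runs. Origin: centre of the underside, z up, handle toward -x
- stopper_1: stopper of flask_1, black, 90 g: disc 69 mm wide, 14 mm thick, on the rim; grip bar across its top, 50 mm long, 14 mm thick, from 14 to 40 mm above the origin; below, a plug and stem with crossbar, 35 mm deep. Origin: centre of the disc's underside, z up, x along the bar. Locked (2 mm of lift); free after 0.9 to 1.1 rad of turn the right way, at a stop; the wrong way stops within 0.4 rad
- stopper_2: stopper of flask_2, black, 90 g: disc 69 mm wide, 14 mm thick, on the rim; grip bar across its top, 50 mm long, 14 mm thick, from 14 to 40 mm above the origin; below, a plug and stem with crossbar, 35 mm deep. Origin: centre of the disc's underside, z up, x along the bar. Locked (2 mm of lift); free after 0.9 to 1.1 rad of turn the right way, at a stop; the wrong way stops within 0.4 rad
- infuser: steel tea infuser, 60 g: a small closed upright cylinder 32 mm across and 42 mm high, with a 10 mm bead on top (total 53 mm high). Origin: centre of its underside, z up its axis
- infuser_center (a point): point inside the tea infuser on its axis, 21 mm above its underside
- mug: white dotted mug with a handle, 82 mm across, 91 mm high, about 66 mm across inside, inner floor at 7 mm, open at the top. The round part is centred at local y = +17 mm of the origin; the handle points to local -y and reaches 57 mm from the origin. Origin on the underside
- mug_mouth (a point): centre of the mug's mouth, level with the rim, 91 mm above the mug's underside
- tumbler_right: empty clear tumbler, 67 mm across, 95 mm high, at the right; bystander. Origin under its middle
- timer: wind-up kitchen timer, 66 mm across, 57 mm high; bystander. Origin under its middle
- fork: steel fork lying flat, 196 mm long; bystander. Origin under its middle
Mind the look-alikes: they are no part of the job. There is more than one size of the infuser; the one meant has the size given above.

How it is judged:
On the way, in this order (a step that is already met when the one before it is completed fails the run):
1. the infuser lies in the standing mug, let go (horizontal distance between infuser_center and mug_mouth below 0.036 m and z of infuser_center in the frame of mug below 0.06 m and angle between mug's own z axis and vertical below 0.15 rad and linear speed of infuser below 0.05 m/s and contact force between the fingers and infuser below 0.1 N), for 0.2 s.
2. the left-hand flask's stopper has been turned at least 0.7 rad from the locked position, still seated in the neck (((world y of flask_1 above -0.135 m and z of stopper_1 in the frame of flask_1 below 0.16 m and angle between the x axis of stopper_1 and the x axis of flask_1, either way round above 0.7 rad) or (world y of flask_2 above -0.135 m and z of stopper_2 in the frame of flask_2 below 0.16 m and angle between the x axis of stopper_2 and the x axis of flask_2, either way round above 0.7 rad))), for 0.1 s.
At the end, for the whole second after the job is handed in: Infuser in the upright mug (centre within 36 mm of its axis, under 60 mm up). Left flask's stopper held still in the fingers, tilt under 0.35 rad, 40 mm or more above its seat, within 80 mm of the flask axis, off the flask. Other stopper seated, turned under 0.4 rad (horizontal distance between infuser_center and mug_mouth below 0.036 m and z of infuser_center in the frame of mug below 0.06 m and angle between mug's own z axis and vertical below 0.15 rad and linear speed of infuser below 0.05 m/s and ((world y of flask_1 above -0.135 m and z of stopper_1 in the frame of flask_1 above 0.19 m and horizontal distance between stopper_1 and flask_1 below 0.08 m and angle between stopper_1's own z axis and vertical below 0.35 rad and contact force between the fingers and stopper_1 above 1 N and contact force between stopper_1 and flask_1 below 0.1 N and linear speed of stopper_1 below 0.03 m/s and z of stopper_2 in the frame of flask_2 below 0.16 m and angle between the x axis of stopper_2 and the x axis of flask_2, either way round below 0.4 rad) or (world y of flask_2 above -0.135 m and z of stopper_2 in the frame of flask_2 above 0.19 m and horizontal distance between stopper_2 and flask_2 below 0.08 m and angle between stopper_2's own z axis and vertical below 0.35 rad and contact force between the fingers and stopper_2 above 1 N and contact force between stopper_2 and flask_2 below 0.1 N and linear speed of stopper_2 below 0.03 m/s and z of stopper_1 in the frame of flask_1 below 0.16 m and angle between the x axis of stopper_1 and the x axis of flask_1, either way round below 0.4 rad))); the arm keeps its last pose, push and grip.
It fails at once if the right-hand flask's stopper is turned open or lifted ((not (world y of flask_1 above -0.135 m) and (not (z of stopper_1 in the frame of flask_1 below 0.16 m) or angle between the x axis of stopper_1 and the x axis of flask_1, either way round above 0.45 rad)) or (not (world y of flask_2 above -0.135 m) and (not (z of stopper_2 in the frame of flask_2 below 0.16 m) or angle between the x axis of stopper_2 and the x axis of flask_2, either way round above 0.45 rad))).
It fails at once if the mug is tipped over or pushed away (more than 60 mm) (angle between mug's own z axis and vertical above 0.6 rad or distance of mug from where it was at the start of the episode above 0.06 m).
It fails at once if a bystander is pushed more than 40 mm or knocked over (distance of any of tumbler_right, timer, fork from where it was at the start of the episode above 0.04 m or angle between any of tumbler_right, timer's own z axis and vertical above 0.6 rad).
It also fails if it takes over 54 s, if anything falls off the work surface, if the arm or the gripper's body presses on something with over 40 N, if the wrist force passes 120 N, or if a joint passes its speed limit or range.

ROBOT

A 6-joint arm with a two-finger parallel gripper is mounted at the origin on a cart in front of the work surface, level with it; the furniture and walls round the work are solid. World frame = base frame: x ahead of the robot, y to its left, z up, the work surface at z = 0. Lengths are in m, angles in rad, forces in N, time in s.
With the tool pointing down it reaches from about 0.275 to 0.875 m from the base axis. Payload 12.5 kg.
Tool frame: the origin (TCP) lies on the centre line of the jaws, within the pads' length; the fingertips stand 17 mm ahead of it and the grasp point (between the pads) lies 2 mm behind it; z points along the fingers, y is the direction in which the jaws open and shut (so a half turn about z gives the same grasp; the last joint's range is limited). The gripper opens to 85 mm and grips with 20 to 120 N. Pads are 22 mm wide; open, the fingers measure 114 mm over their backs; the gripper's body (76 mm by 85 mm) begins 54 mm behind the grasp point. The pads swing forward as they close: fully open they stand 13 mm farther back than shut.
Start: joints at [1.178, 0.351, 1.652, -0, 1.139, -0.085], TCP at [0.167, 0.524, 0.248] pointing down, gripper open.
Joint ranges: [-2.75, 2.75], [-0.79, 2.1], [0.01, 2.65], [-1.57, 4.71], [0.07, 3.14], [-2.87, 2.87]. Speed limits (rad/s): [2.22, 2.22, 2.79, 3.14, 3.14, 3.14].

INTERFACE

Orientations are given as a unit quaternion [x, y, z, w].
In Python, from workcell import manip gives the robot as it stands. The module is installed in compiled form; this text tells all that it offers.
- The arm moves only by the tool drive_tool, never from a script. Its argument "deltas" is a list of rows, each a list of 2 entries, a list of its own where there are three numbers: the shift along the tool's x, y, z in cm, then the turn about the tool's z in degrees. In form: [[[x, y, z], spin], ...]. A call has 1 to 12 rows; each row is the pose to reach, as a shift and turn from the pose commanded when the call began, along the tool's axes at that moment; what a row does not reach only later rows make up. A row lasts 1/8 s, in which the tool goes at most 62.5 mm and 10.7 degrees, less where a joint would pass 70% of its speed; a pose out of reach is approached as far as the arm can. A call with a gripper value outside its range is refused whole. "gripper" is the finger opening in cm, from 0 to 8.54, set as the call begins (left out, the last holds). The fingers move at their own pace and stop on an object; "newtons" is the grip in N (left out, the last holds). Time passes only in rows, so rows that repeat a pose let the fingers close. It gives the time, the measured TCP pose, the force and the opening at its end, in the units of the state.
- manip.get_state(): the state, without advancing time (a new reading comes with each control period).
- manip.capture(name): name is "scene" or "side" or "wrist"; returns the picture (480x640x3 uint8, red, green, blue); there is no depth.
- manip.get_calibration(name): a dict with "K" (3x3 intrinsics, pixels), "k1" (the pictures are not rectified: a ray, as slopes to the right and down, at radius r is drawn at 1 + k1 r^2 times it, then the intrinsics apply), "xyz" and "orientation" of the camera in the world. Camera axes: x right, y down, z forward; pixel columns grow to the right and rows downward; lengths in m; the calibration is good to about 2 mm. A picture is of the moment at which its call begins: read the wrist's pose just before it. get_calibration takes no time and is no camera call; for the wrist camera it gives the pose at the moment of the call.
- manip.close_job(): hands the job in, once; it reports no verdict.
Trained networks look in the newest picture that a camera, given by its name, has taken for a name from the list of things; names that differ only in an ending like _2 or _b are one class to them, and where a whole thing is asked for, a point or a joint stands for the part that bears it (a point fixed in the world has none). Each returns a list of dicts, best first, with "confidence" (0 to 1); they miss things now and then, are a little off and sometimes report something else, mostly with a low value. They report only what shows in the picture. A call takes as long as a camera call. They do not tell look-alikes from the thing itself.
- manip.spot_in(target, camera): "centre" ([x, y, z] in m, in world coordinates, good to about 4 mm: the middle of the surface that is visible of it).
- manip.silhouettes(target, camera): "region" (480x640 bool, what is visible of it).
The state is a dict: "clock": time; "joint_pos": joint angles; "dq": joint speeds; "joint_torque": joint torques, N m; "tcp_pos": TCP position; "ee_rot": TCP orientation; "wrist_force": force on the tool from outside, world axes, zero at the start; "wrist_torque": the same for the moment, N m; "finger_gap": opening from 0.0 (shut) to 1.0 (fully open).
Only numpy, scipy, OpenCV 4.12 (cv2) and the standard library are available. Lean on these libraries where they do the work, as an engineer would, in place of code of your own. Each camera call takes 0.05 s, during which the arm holds its last target.

## Working session

There is one attempt and no reset: what is moved stays moved. The work goes in short steps, Python scripts to look and compute and a tool call to move; the robot and the scene stay as the last step left them, time stands still between calls to the robot, and variables do not carry over. Pictures are saved under pics/ and viewed, and the job is handed in when it is done.

Besides the shell and the picture viewer there is one more tool, called after "Emit:" as a command line: name --argument value ..., lists and objects as JSON in quotes. drive_tool: Moves the arm, as the interface text tells. Its arguments: {"type":"object","properties":{"deltas":{"type":"array"},"gripper":{"type":"number"},"newtons":{"type":"number"}},"required":["deltas"]}

```bash
mkdir -p pics; ls; python3 - <<'E'
from workcell import manip
import cv2
s=manip.get_state(); print(s)
for n in ["scene","side","wrist"]:
    im=manip.capture(n); cv2.imwrite(f"pics/{n}0.png",im[:,:,::-1])
    c=manip.get_calibration(n); print(n,c)
    for t in ["infuser","mug","flask_1","stopper_1","timer"]:
        print(t,[(d["confidence"],d["centre"]) for d in manip.spot_in(t,n)][:4])
print(manip.get_state()["clock"])
E
```

```text
pics
{'clock': 0.0, 'joint_pos': array([ 1.17839181e+00,  3.51276762e-01,  1.65240556e+00, -1.95406088e-05,
        1.13908757e+00, -8.46329915e-02]), 'dq': array([ 0.00107521, -0.00130005, -0.00080578,  0.00150227,  0.0003033 ,
        0.00160661]), 'joint_torque': array([-2.17989837e-03, -5.06084061e+01, -2.91409010e+01, -2.16928306e-04,
        4.43114201e-03,  2.19558899e-06]), 'tcp_pos': array([0.16649658, 0.52387877, 0.24774325]), 'ee_rot': array([ 1.53275053e-01,  9.88183390e-01, -5.74047466e-04, -1.30448132e-04]), 'wrist_force': array([0.43276856, 0.04041306, 0.30394532]), 'wrist_torque': array([ 0.03339367, -0.0076835 , -0.03130881]), 'finger_gap': 1.0015286989453795}
scene {'K': array([[440.45153925,   0.        , 313.3838581 ],
       [  0.        , 440.45153925, 238.3887428 ],
       [  0.        ,   0.        ,   1.        ]]), 'k1': -0.056869353686249555, 'xyz': array([0.5202167 , 0.56982574, 0.56517617]), 'orientation': array([ 3.88656673e-04,  8.76375776e-01, -4.81617475e-01,  3.15523212e-03])}
infuser [(0.87, [0.4466, -0.0016, 0.034]), (0.67, [0.3937, 0.0606, 0.0239]
[... 590 characters left out ...]
 0.0006, 0.031]), (0.51, [0.4955, -0.0563, 0.025]), (0.48, [0.3931, 0.0614, 0.0214]), (0.42, [0.466, -0.1877, 0.0609])]
mug [(0.83, [0.4629, -0.189, 0.0577])]
flask_1 [(0.93, [0.5976, -0.2253, 0.0908]), (0.66, [0.6078, 0.0396, 0.0862])]
stopper_1 [(0.75, [0.6163, -0.2597, 0.1646]), (0.73, [0.6161, 0.0106, 0.1646])]
timer []
wrist {'K': array([[390.59479739,   0.        , 325.45471097],
       [  0.        , 390.59479739, 239.62020168],
       [  0.        ,   0.        ,   1.        ]]), 'k1': -0.035055876835187745, 'xyz': array([0.09402609, 0.54671945, 0.37483094]), 'orientation': array([0.79755162, 0.58381683, 0.08912538, 0.1229878 ])}
infuser []
mug []
flask_1 []
stopper_1 []
timer []
0.9
```

View pics/scene0.png

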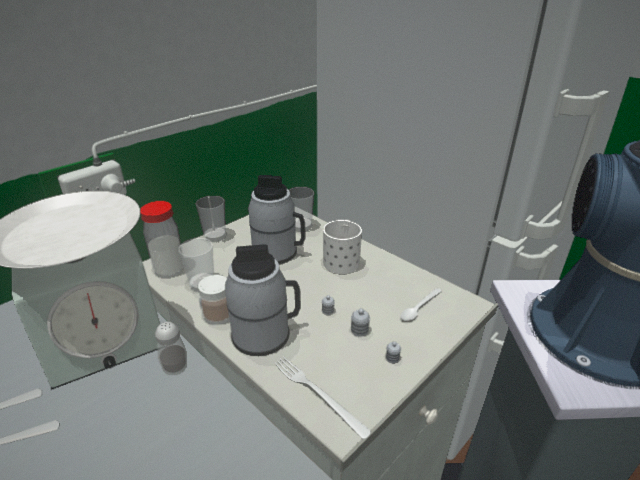

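View pics/side0.png

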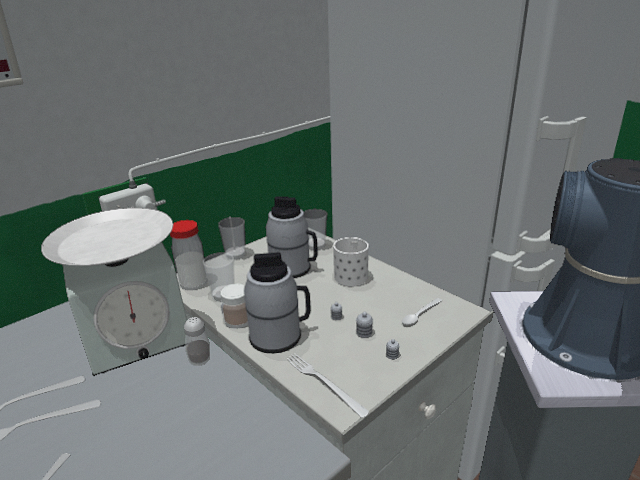

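The scene shows three infusers, at about (328,304), (360,321) and (393,351). The left flask is the near one at (257,300), with its handle toward the robot, and the mug is at (342,247). Next I measure the infuser sizes.

```bash
cat > h.py <<'E'
from workcell import manip
import numpy as np, cv2
from scipy.spatial.transform import Rotation as R
def cal(n):
    c=manip.get_calibration(n); return c
def und(c,uv):
    K=c["K"]; D=np.array([c["k1"],0,0,0,0.])
    return cv2.undistortPoints(np.array(uv,float).reshape(-1,1,2),K,D).reshape(-1,2)
def rays(c,uv):
    p=und(c,uv); d=np.c_[p,np.ones(len(p))]
    return c["xyz"],R.from_quat(c["orientation"]).apply(d)
def onz(c,uv,z):
    o,d=rays(c,uv); return o+d*((z-o[2])/d[:,2])[:,None]
def proj(c,P):
    Rm=R.from_quat(c["orientation"]).as_matrix()
    q=(np.atleast_2d(P)-c["xyz"])@Rm; p=q[:,:2]/q[:,2:]
    r2=(p**2).sum(1,keepdims=True); p=p*(1+c["k1"]*r2)
    return p@c["K"][:2,:2].T+c["K"][:2,2]
E
python3 - <<'E'
from h import *
ims=[]
for n in ["scene","side"]:
    im=manip.capture(n); c=cal(n)
    for d in manip.silhouettes("infuser",n):
        m=d["region"]; ys,xs=np.nonzero(m)
        u0,u1,v0,v1=xs.min(),xs.max()+1,ys.min(),ys.max()+1
        # bottom row => front bottom edge ; width at mid
        w=np.percentile([ (xs[ys==y].max()-xs[ys==y].min()+1) for y in np.unique(ys)],90)
        g=onz(c,[[xs.mean(),ys.mean()]],0.024)[0]
        dist=np.linalg.norm(g-c["xyz"]); 
        print(n,round(d["confidence"],2),u0,u1,v0,v1,"w_mm",w*dist/c["K"][0,0]*1e3,"h px mm",(v1-v0)*dist/c["K"][0,0]*1e3,g.round(4))
    x0,y0=(300,280) 
    ims.append(cv2.resize(im[280:380,290:430,::-1],None,fx=4,fy=4,interpolation=cv2.INTER_CUBIC)[:, :400*1+160])
    for t in ["fork","tumbler_right","timer"]:
        print(t,[(d["confidence"],d["centre"]) for d in manip.spot_in(t,n)][:4])
cv2.imwrite("pics/z1.png",ims[0]); cv2.imwrite("pics/z2.png",ims[1])
E
```

```text
scene 0.71 385 401 342 363 w_mm 23.854456636181055 h px mm 35.78168495427158 [0.3955 0.0651 0.024 ]
scene 0.69 322 335 296 315 w_mm 24.321893895772853 h px mm 35.54738338612955 [ 0.4984 -0.0512  0.024 ]
scene 0.58 351 370 309 338 w_mm 34.16791044385315 h px mm 52.15102120377587 [ 0.4428 -0.0033  0.024 ]
fork [(0.87, [0.5005, 0.1471, 0.0035])]
tumbler_right [(0.74, [0.5471, -0.3555, 0.0754]), (0.48, [0.6094, 0.0401, 0.0881])]
timer []
side 0.5 330 343 301 321 w_mm 27.05063802901539 h px mm 41.61636619848522 [ 0.4979 -0.0537  0.024 ]
side 0.47 386 399 340 359 w_mm 24.59667708434507 h px mm 35.948989584812026 [0.3936 0.0668 0.024 ]
fork [(0.64, [0.5004, 0.1489, 0.002])]
tumbler_right [(0.62, [0.5536, -0.3589, 0.0785])]
timer []
```

View pics/z1.png

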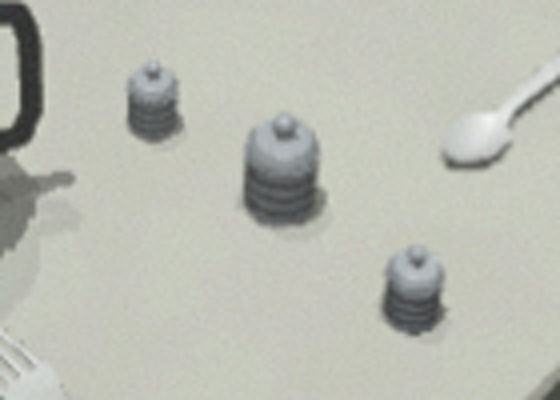

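```bash
python3 - <<'E'
from h import *
c=cal("scene")
print("bead",onz(c,[[361.2,310.5]],0.048))
print("bottom front", onz(c,[[360.5,336]],0.0))
print("mug rim", onz(c,[[342.5,229]],0.091), onz(c,[[323,230],[362,230],[342,221],[342,237]],0.091))
m=manip.capture("scene"); cv2.imwrite("pics/z3.png",cv2.resize(m[170:290,230:370,::-1],None,fx=4,fy=4,interpolation=cv2.INTER_CUBIC))
s=manip.get_state(); P=s["tcp_pos"]; Rm=R.from_quat(s["ee_rot"]).as_matrix(); print(Rm.round(3),P)
cw=cal("wrist"); print("cam in tool",Rm.T@(cw["xyz"]-P), (Rm.T@R.from_quat(cw["orientation"]).as_matrix()).round(3))
E
```

```text
bead [[ 0.44130034 -0.0095664   0.048     ]]
bottom front [[0.44113996 0.00405702 0.        ]]
mug rim [[ 0.46438553 -0.21282517  0.091     ]] [[ 0.50494814 -0.20912121  0.091     ]
 [ 0.42424929 -0.20855086  0.091     ]
 [ 0.46368578 -0.24587441  0.091     ]
 [ 0.46705963 -0.18169355  0.091     ]]
[[-0.953  0.303 -0.   ]
 [ 0.303  0.953  0.   ]
 [ 0.     0.    -1.   ]] [0.16658295 0.52415327 0.24829289]
cam in tool [ 0.0759845  -0.00047053 -0.12653414] [[ 0.001 -0.954 -0.3  ]
 [ 1.     0.001 -0.001]
 [ 0.001 -0.3    0.954]]
```

View pics/z3.png

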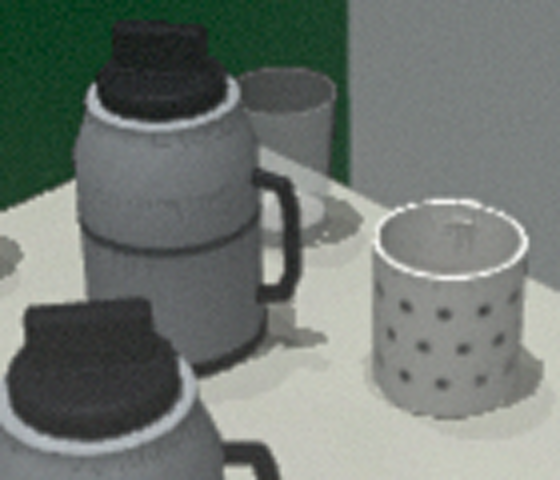

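Emit:
drive_tool --deltas '[[[-5, -5, 0], 0], [[-42.4, -42.6, 6], 0], [[-42.4, -42.6, 9.8], 0], [[-42.4, -42.6, 9.8], 0], [[-42.4, -42.6, 9.8], 0], [[-42.4, -42.6, 9.8], 0], [[-42.4, -42.6, 9.8], 0], [[-42.4, -42.6, 9.8], 0], [[-42.4, -42.6, 9.8], 0], [[-42.4, -42.6, 9.8], 0], [[-42.4, -42.6, 9.8], 0], [[-42.4, -42.6, 9.8], 0]]' --gripper 6.5 --newtons 40

```text
clock: 2.95
tcp_pos: [0.4413, -0.01, 0.1503]
ee_rot: [0.153, 0.988, 0.0, -0.0]
wrist_force: [0.1, 0.7, 0.1]
finger_gap: 0.762
```

```bash
python3 - <<'E'
from h import *
s=manip.get_state(); print(s["clock"],s["tcp_pos"],s["joint_pos"].round(3))
c=cal("wrist"); im=manip.capture("wrist"); cv2.imwrite("pics/w1.png",im[:,:,::-1])
for d in manip.spot_in("infuser","wrist"): print(d)
E
```

```text
2.95 [ 0.44126084 -0.00999523  0.15026333] [-0.128  0.3    2.013  0.     0.829 -1.391]
{'centre': [0.4955, -0.0596, 0.029], 'confidence': 0.97}
{'centre': [0.3899, 0.0498, 0.0338], 'confidence': 0.83}
{'centre': [0.4384, -0.0094, 0.0359], 'confidence': 0.68}
```

View pics/w1.png

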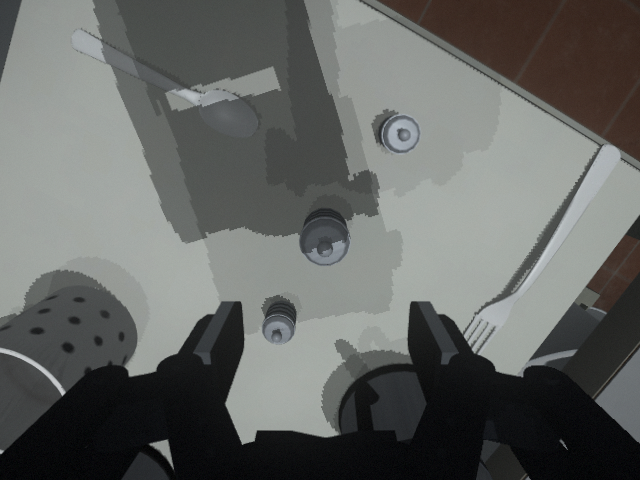

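```bash
python3 - <<'E'
from h import *
c=cal("wrist"); print(onz(c,[[324,249]],0.048), onz(c,[[37,400]],0.091))
E
```

```text
[[ 0.44286777 -0.01164709  0.048     ]] [[ 0.46798319 -0.19771594  0.091     ]]
```

Emit:
drive_tool --deltas '[[[0, 0, 6], 0], [[0, 0, 11.8], 0], [[0, 0, 11.8], 0]]'

```text
clock: 3.42
tcp_pos: [0.439, -0.0092, 0.0298]
ee_rot: [0.153, 0.988, -0.0, -0.004]
wrist_force: [0.8, 0.3, 1.4]
finger_gap: 0.76
```

Emit:
drive_tool --deltas '[[[0, 0, 0], 0], [[0, 0, 0], 0], [[0, 0, 0], 0], [[0, 0, 0], 0]]' --gripper 2.5

```text
clock: 3.92
tcp_pos: [0.4431, -0.0102, 0.0349]
ee_rot: [0.153, 0.988, 0.0, 0.002]
wrist_force: [-1.8, 3.6, 10.3]
finger_gap: 0.364
```

Emit:
drive_tool --deltas '[[[0, 0, -2], 0], [[0, 0, -6], 0], [[0, 0, -12], 0], [[0, 0, -12], 0]]'

```text
clock: 4.42
tcp_pos: [0.444, -0.0105, 0.1579]
ee_rot: [0.153, 0.988, 0.0, 0.005]
wrist_force: [0.1, -0.2, -1.4]
finger_gap: 0.361
```

```bash
python3 - <<'E'
from h import *
s=manip.get_state(); print(s["clock"],s["tcp_pos"],s["wrist_force"],s["finger_gap"])
im=manip.capture("wrist"); cv2.imwrite("pics/w2.png",im[:,:,::-1])
im=manip.capture("scene"); cv2.imwrite("pics/s2.png",im[:,:,::-1])
E
```

```text
4.425 [ 0.44397928 -0.01050182  0.15789081] [ 0.06672231 -0.16991134 -1.37944466] 0.36070642940075026
```

View pics/w2.png

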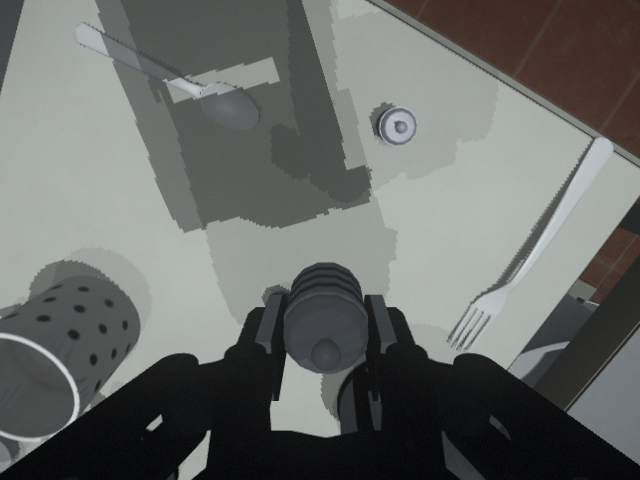

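View pics/s2.png

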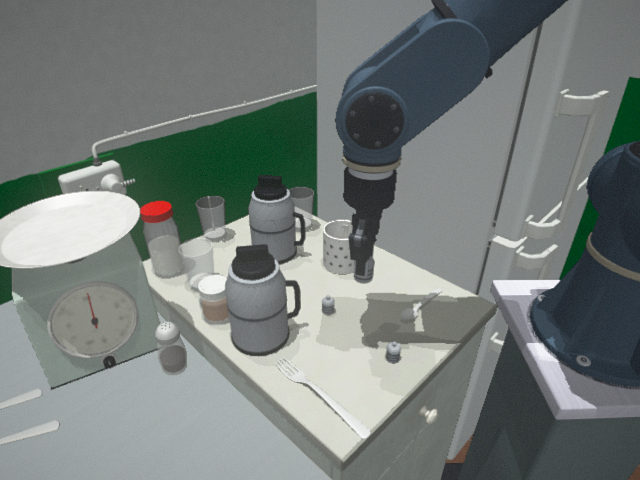

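```bash
python3 - <<'E'
from h import *
from scipy.optimize import least_squares
im=cv2.imread("pics/w2.png"); cv2.imwrite("pics/w2z.png",cv2.resize(im[300:460,0:120],None,fx=4,fy=4))
c=cal("wrist")
p=onz(c,[[79,400],[72,375],[50,350],[20,336],[2,333],[35,439],[62,427]],0.091)
print(p.round(4))
f=lambda q:np.hypot(p[:,0]-q[0],p[:,1]-q[1])-0.041
r=least_squares(f,[0.466,-0.212]);print(r.x,(r.fun*1e3).round(1))
E
```

```text
[[ 0.4779 -0.1775  0.091 ]
 [ 0.4608 -0.1725  0.091 ]
 [ 0.4419 -0.1764  0.091 ]
 [ 0.4287 -0.1887  0.091 ]
 [ 0.4239 -0.1979  0.091 ]
 [ 0.4968 -0.2205  0.091 ]
 [ 0.4932 -0.1984  0.091 ]]
[ 0.45820593 -0.21477629] [ 1.2  1.3  0.7 -1.6 -2.8 -2.  -2.4]
```

View pics/w2z.png

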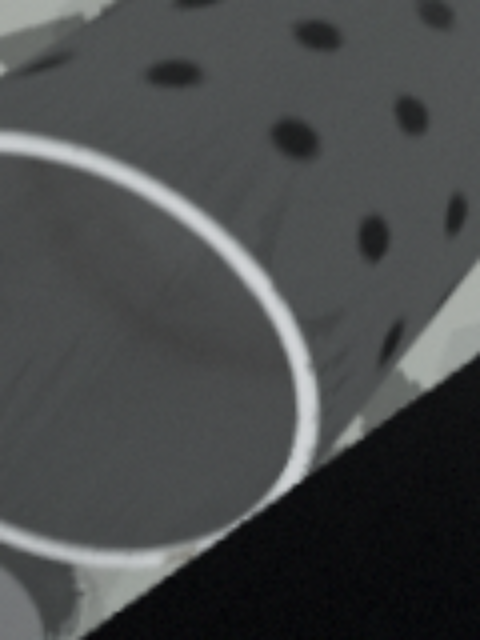

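Emit:
drive_tool --deltas '[[[-4, -9, 0], 0], [[-8, -18.7, 0], 0], [[-8, -18.7, 0], 0], [[-8, -18.7, 0], 0], [[-8, -18.7, 0], 0], [[-8, -18.7, 3], 0], [[-8, -18.7, 4.5], 0], [[-8, -18.7, 4.5], 0]]'

```text
clock: 5.52
tcp_pos: [0.4607, -0.2114, 0.1065]
ee_rot: [0.153, 0.988, 0.0, -0.001]
wrist_force: [0.3, 0.4, -0.8]
finger_gap: 0.364
```

```bash
python3 - <<'E'
from h import *
s=manip.get_state(); print(s["clock"],s["tcp_pos"],s["wrist_force"],s["finger_gap"],s["joint_pos"])
im=manip.capture("wrist"); cv2.imwrite("pics/w3.png",im[:,:,::-1])
E
```

```text
5.525 [ 0.46072199 -0.21143611  0.10651873] [ 0.26816876  0.37029502 -0.77476815] 0.36400314908980935 [-5.22128081e-01  4.76272913e-01  1.87636698e+00  5.45277428e-05
  7.91459999e-01 -1.78637669e+00]
```

View pics/w3.png

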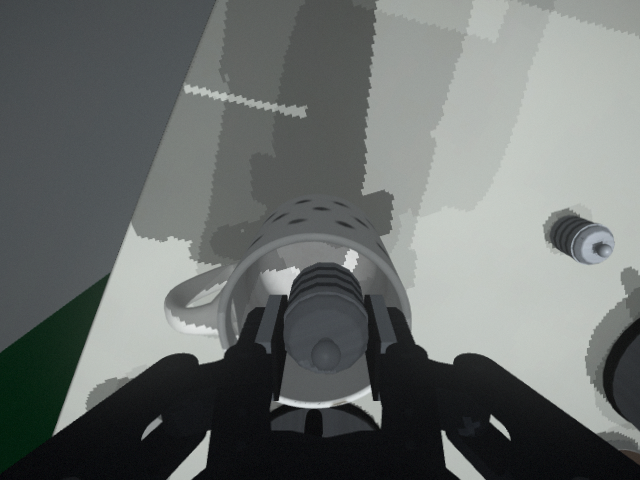

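```bash
python3 - <<'E'
from h import *
from scipy.optimize import least_squares
c=cal("wrist")
p=onz(c,[[220,305],[411,320],[318,235],[325,406],[258,253],[390,267]],0.091)
f=lambda q:np.hypot(p[:,0]-q[0],p[:,1]-q[1])-0.041
r=least_squares(f,[0.466,-0.212]);print(r.x,(r.fun*1e3).round(1))
E
```

```text
[ 0.46716489 -0.21914259] [-1.  -1.1 -0.2 -1.9 -1.1 -0.4]
```

Emit:
drive_tool --deltas '[[[-0.8, -0.5, -0.5], 0], [[-0.8, -0.5, -0.5], 0], [[-0.8, -0.5, -0.5], 0]]'

```text
clock: 5.95
tcp_pos: [0.4674, -0.2201, 0.1127]
ee_rot: [0.153, 0.988, -0.0, 0.0]
wrist_force: [-0.3, 0.1, 0.1]
finger_gap: 0.361
```

Emit:
drive_tool --deltas '[[[0, 0, 0], 0], [[0, 0, 0], 0], [[0, 0, 0], 0], [[0, 0, 0], 0], [[0, 0, -3], 0], [[0, 0, -9], 0], [[0, 0, -13], 0], [[0, 0, -15], 0], [[0, 0, -15], 0]]' --gripper 5

```text
clock: 7.08
tcp_pos: [0.4677, -0.2201, 0.2634]
ee_rot: [0.153, 0.988, -0.0, 0.001]
wrist_force: [0.1, -0.4, -1.2]
finger_gap: 0.587
```

```bash
python3 - <<'E'
from h import *
s=manip.get_state(); print(s["clock"],s["tcp_pos"],s["wrist_force"],s["finger_gap"],s["joint_pos"])
im=manip.capture("wrist"); cv2.imwrite("pics/w4.png",im[:,:,::-1])
E
```

```text
7.075 [ 0.46772219 -0.22013379  0.263406  ] [ 0.1173775  -0.4325354  -1.19772281] 0.5871907731048134 [-5.29975896e-01  2.73325457e-01  1.71988769e+00  1.66675097e-05
  1.14568206e+00 -1.79301548e+00]
```

View pics/w4.png

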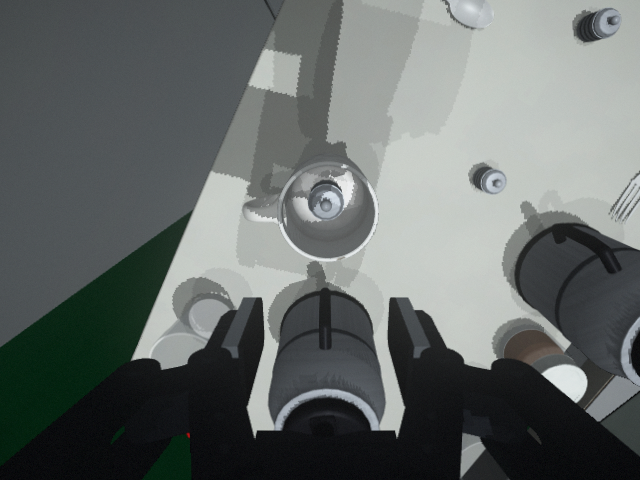

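Emit:
drive_tool --deltas '[[[-2, 6, -2], -5], [[-6, 25, -2], -17.6], [[-6, 25, -2], -17.6], [[-6, 25, -2], -17.6], [[-6, 25, -2], -17.6], [[-6, 25, -2], -17.6], [[-6, 25, -2], -17.6]]' --gripper 6

```text
clock: 8.0
tcp_pos: [0.5996, -0.0011, 0.2817]
ee_rot: [0.001, 1.0, -0.0, -0.001]
wrist_force: [-0.3, -0.6, -0.2]
finger_gap: 0.705
```

```bash
python3 - <<'E'
from h import *
s=manip.get_state(); print(s["clock"],s["tcp_pos"],s["ee_rot"],s["wrist_force"],s["finger_gap"],s["joint_pos"])
c=cal("wrist")
im=manip.capture("wrist"); cv2.imwrite("pics/w5.png",im[:,:,::-1])
print(manip.spot_in("stopper_1","wrist"))
E
```

```text
8.0 [ 0.59964888 -0.00108656  0.28172406] [ 9.46530927e-04  9.99999400e-01 -1.02784632e-04 -5.42427458e-04] [-0.34681201 -0.57248314 -0.19449706] 0.7048419131536185 [-7.93149694e-02  4.11769676e-01  1.47727322e+00 -3.05087956e-04
  1.25361520e+00 -1.64812293e+00]
[{'centre': [0.6261, -0.2345, 0.1536], 'confidence': 0.63}, {'centre': [0.6169, -0.0026, 0.1618], 'confidence': 0.57}]
```

View pics/w5.png

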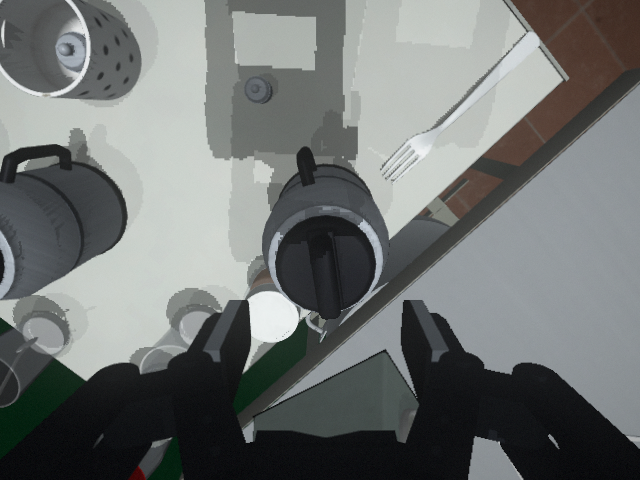

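```bash
python3 - <<'E'
from h import *
im=cv2.imread("pics/w5.png"); z=im[140:330,250:400]; z=cv2.convertScaleAbs(z,alpha=2.5)
cv2.imwrite("pics/w5z.png",cv2.resize(z,None,fx=3,fy=3,interpolation=cv2.INTER_CUBIC))
E
```

```text
(no output)
```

View pics/w5z.png

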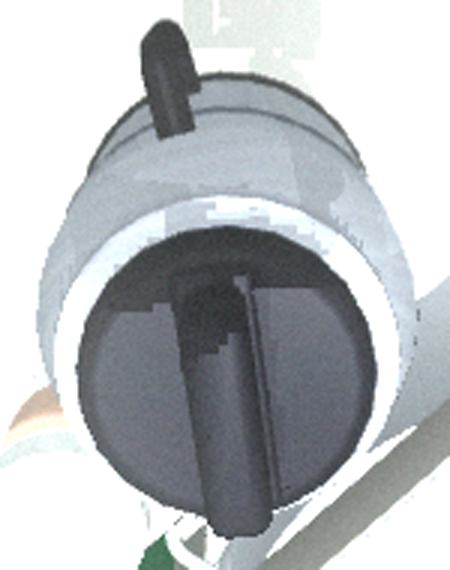

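```bash
python3 - <<'E'
from h import *
from scipy.optimize import least_squares
c=cal("wrist")
def Z(l): return [[250+a/3,140+b/3] for a,b in l]
b=onz(c,Z([(208,278),(240,535)]),0.190); print(b.round(4),b.mean(0),np.degrees(np.arctan2(*(b[0]-b[1])[[1,0]])),np.linalg.norm(b[0]-b[1]))
p=onz(c,Z([(77,370),(377,360),(225,227),(110,460),(350,460),(110,285),(335,270)]),0.164)
f=lambda q:np.hypot(p[:,0]-q[0],p[:,1]-q[1])-q[2]
r=least_squares(f,[0.61,0.0,.0345]);print(r.x,(r.fun*1e3).round(1))
h=onz(c,Z([(163,40)]),0.113);print("handle end",h)
q=onz(c,Z([(40,320),(415,320)]),0.13);print(q,q.mean(0))
E
```

```text
[[ 0.5881 -0.0056  0.19  ]
 [ 0.6442  0.0007  0.19  ]] [ 0.61613201 -0.00243066  0.19      ] -173.55384083133356 0.05640261246157142
[ 0.61886691 -0.00160375  0.03396768] [-0.  -0.7  0.6 -0.   0.5 -0.3  0. ]
handle end [[ 0.54928377 -0.01777596  0.113     ]]
[[ 0.61671473 -0.04894936  0.13      ]
 [ 0.61682669  0.04517657  0.13      ]] [ 0.61677071 -0.0018864   0.13      ]
```

Emit:
drive_tool --deltas '[[[-1.8, -0.1, 2], -7], [[-1.8, -0.1, 4], -7], [[-1.8, -0.1, 4], -7], [[-1.8, -0.1, 7], -7], [[-1.8, -0.1, 9.4], -7], [[-1.8, -0.1, 9.4], -7], [[-1.8, -0.1, 9.4], -7]]' --gripper 5

```text
clock: 8.98
tcp_pos: [0.6188, -0.0011, 0.19]
ee_rot: [-0.061, 0.998, -0.0, 0.001]
wrist_force: [0.5, -0.1, 0.3]
finger_gap: 0.587
```

```bash
python3 - <<'E'
from h import *
s=manip.get_state(); print(s["clock"],s["tcp_pos"],s["ee_rot"],s["wrist_force"],s["finger_gap"],s["joint_pos"])
im=manip.capture("wrist"); cv2.imwrite("pics/w6.png",cv2.convertScaleAbs(im[:,:,::-1],alpha=1.8))
E
```

```text
8.975 [ 0.61881311 -0.00111311  0.18999711] [-6.05487995e-02  9.98164709e-01 -1.33336938e-04  1.01875458e-03] [ 0.52709494 -0.09762172  0.34368396] 0.5874704333087689 [-7.70195645e-02  5.34497810e-01  1.52136569e+00  1.73538277e-05
  1.08367432e+00 -1.76899578e+00]
```

View pics/w6.png

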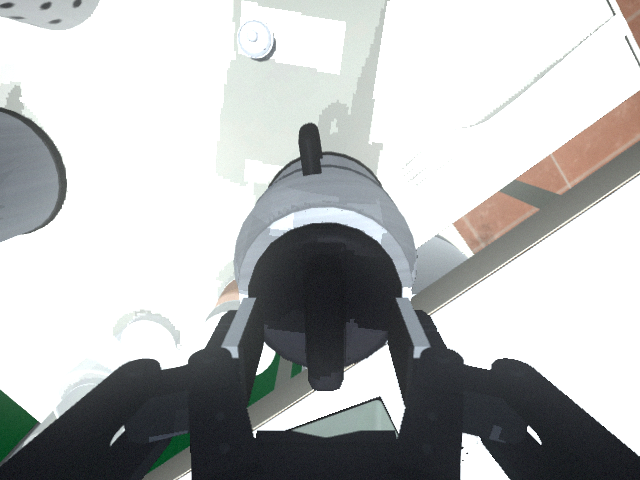

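Emit:
drive_tool --deltas '[[[0, 0, 0.3], 0], [[0, 0, 0.3], 0], [[0, 0, 0.3], 0], [[0, 0, 0.3], 0], [[0, 0, 0.3], 0], [[0, 0, 0.3], 0], [[0, 0, 0.3], 0], [[0, 0, 0.3], 0]]' --gripper 0.8 --newtons 60

```text
clock: 10.02
tcp_pos: [0.6184, -0.0009, 0.1857]
ee_rot: [-0.061, 0.998, -0.0, 0.0]
wrist_force: [-1.7, -0.7, 6.0]
finger_gap: 0.148
```

```bash
python3 - <<'E'
from h import *
s=manip.get_state(); print(s["clock"],s["tcp_pos"],s["ee_rot"],s["wrist_force"],s["wrist_torque"],s["finger_gap"],s["joint_pos"])
im=manip.capture("wrist"); cv2.imwrite("pics/w7.png",cv2.convertScaleAbs(im[:,:,::-1],alpha=1.8))
E
```

```text
10.025 [ 0.61841508 -0.00086612  0.18571768] [-6.07740607e-02  9.98151496e-01 -5.82170373e-05  3.18561175e-04] [-1.73936768 -0.74843309  5.95344289] [0.04384111 0.16946786 0.00044097] 0.14800408101035303 [-7.66524638e-02  5.39244042e-01  1.52504862e+00 -3.18385749e-05
  1.07665292e+00 -1.76905677e+00]
```

View pics/w7.png

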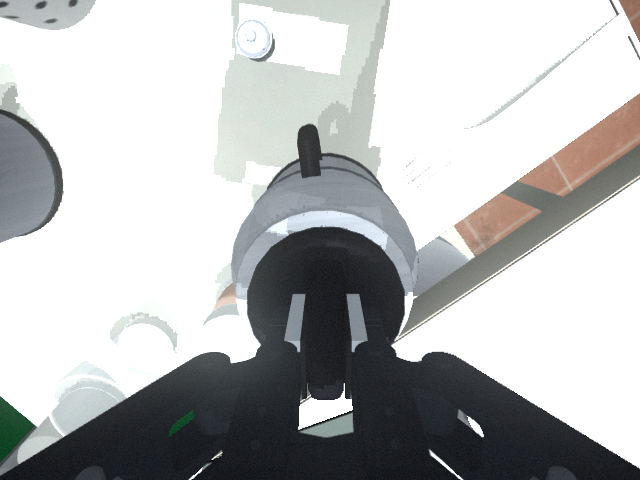

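Emit:
drive_tool --deltas '[[[0, 0, -0.1], 5], [[0, 0, -0.1], 10], [[0, 0, -0.1], 15], [[0, 0, -0.1], 20], [[0, 0, -0.1], 25], [[0, 0, -0.1], 28]]'

```text
clock: 10.82
tcp_pos: [0.618, -0.0008, 0.1858]
ee_rot: [0.184, 0.983, -0.0, -0.0]
wrist_force: [0.0, -0.0, -1.0]
finger_gap: 0.149
```

```bash
python3 - <<'E'
from h import *
s=manip.get_state(); print(s["clock"],s["tcp_pos"],s["ee_rot"],s["wrist_force"],s["wrist_torque"],s["finger_gap"],s["joint_pos"],s["joint_torque"][5])
im=manip.capture("wrist"); cv2.imwrite("pics/w8.png",cv2.convertScaleAbs(im[:,:,::-1],alpha=1.8))
E
```

```text
10.825 [ 0.61797199 -0.00081799  0.18576684] [ 1.83633572e-01  9.82994654e-01 -3.88621874e-05 -4.69078195e-04] [ 0.02100718 -0.01620754 -0.99135513] [-0.000814   -0.02500151 -0.02250894] 0.14901830465672347 [-7.66505269e-02  5.39099779e-01  1.52515737e+00  2.71031499e-05
  1.07827658e+00 -1.27809641e+00] -0.4600891191512346
```

View pics/w8.png

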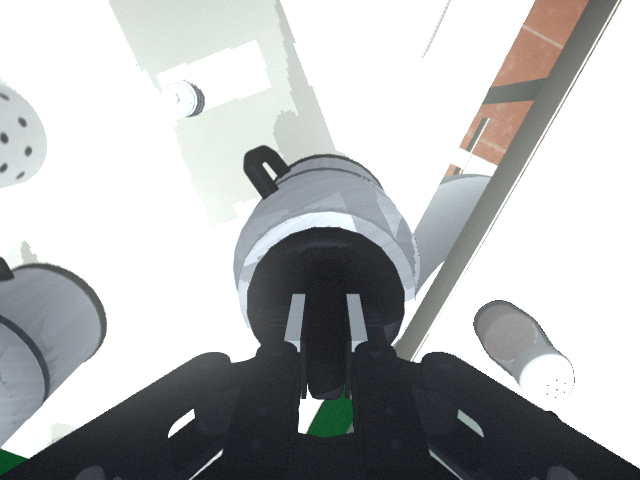

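Emit:
drive_tool --deltas '[[[0, 0, 0], 5], [[0, 0, 0], 10], [[0, 0, 0], 15], [[0, 0, 0], 20], [[0, 0, 0], 24], [[0, 0, 0], 24]]'

```text
clock: 11.62
tcp_pos: [0.6184, -0.0007, 0.186]
ee_rot: [0.382, 0.924, 0.0, 0.0]
wrist_force: [3.3, 1.3, -2.5]
finger_gap: 0.148
```

```bash
python3 - <<'E'
from h import *
s=manip.get_state(); print(s["clock"],s["tcp_pos"],s["ee_rot"],s["wrist_force"],s["wrist_torque"],s["finger_gap"],s["joint_pos"],s["joint_torque"][5])
E
```

```text
11.625 [ 0.61839731 -0.00070242  0.18598236] [3.82415056e-01 9.23990624e-01 2.02991205e-04 1.00580411e-04] [ 3.32618063  1.26352544 -2.49075439] [ 0.33831704 -0.56647517  0.03337126] 0.1478497591070663 [-7.65312461e-02  5.39041148e-01  1.52466750e+00  3.67168852e-04
  1.07756670e+00 -8.62684124e-01] 0.6394866853952408
```

Emit:
drive_tool --deltas '[[[0, 0, 0], 4], [[0, 0, 0], 8], [[0, 0, 0], 12], [[0, 0, 0], 14]]'

```text
clock: 12.12
tcp_pos: [0.6187, -0.0006, 0.1862]
ee_rot: [0.49, 0.872, -0.0, 0.001]
wrist_force: [4.6, 2.3, -2.8]
finger_gap: 0.152
```

```bash
python3 - <<'E'
from h import *
s=manip.get_state(); print(s["clock"],s["tcp_pos"],s["ee_rot"],s["wrist_force"],s["wrist_torque"],s["finger_gap"],s["joint_pos"],s["joint_torque"][5])
im=manip.capture("wrist"); cv2.imwrite("pics/w9.png",cv2.convertScaleAbs(im[:,:,::-1],alpha=1.8))
E
```

```text
12.125 [ 6.18699489e-01 -6.00039315e-04  1.86154469e-01] [ 4.90189085e-01  8.71615752e-01 -1.68658517e-04  7.82947575e-04] [ 4.55187214  2.30475904 -2.79945869] [ 0.4353027  -0.90948614  2.85391954] 0.15207818205644022 [-7.58095609e-02  5.38998938e-01  1.52426971e+00 -1.09895598e-03
  1.07704779e+00 -6.21471964e-01] 2.6507746428251266
```

View pics/w9.png

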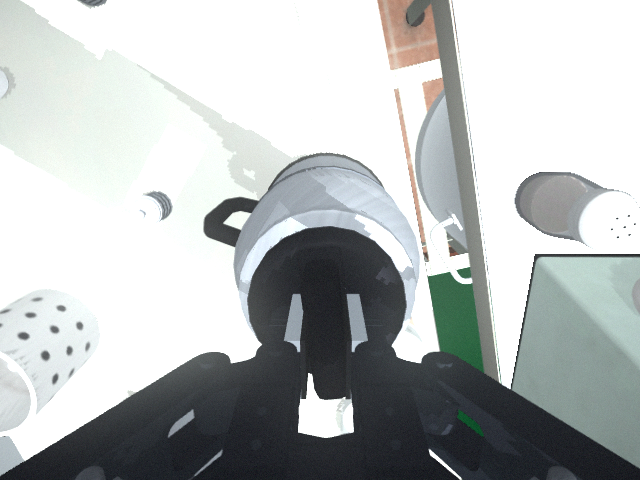

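The torque jumped to 2.9 N m after about 64° of turn, so this is the free stop, and clockwise was the right way. I ease off slightly and lift.

Emit:
drive_tool --deltas '[[[0, 0, 0], -1.5], [[0, 0, -0.2], -1.5], [[0, 0, -0.5], -1.5], [[0, 0, -0.8], -1.5]]'

```text
clock: 12.68
tcp_pos: [0.617, -0.0007, 0.1882]
ee_rot: [0.479, 0.878, -0.001, -0.002]
wrist_force: [19.5, -1.5, -53.3]
finger_gap: 0.151
```

```bash
python3 - <<'E'
from h import *
s=manip.get_state(); print(s["clock"],s["tcp_pos"],s["wrist_force"],s["wrist_torque"],s["finger_gap"])
E
```

```text
12.675 [ 0.61700543 -0.00072453  0.1882415 ] [ 19.54060041  -1.51305189 -53.30735347] [-0.09096226 -3.9676169   1.26649095] 0.1505245627620717
```

Emit:
drive_tool --deltas '[[[0, 0, 0.7], 0], [[0, 0, 0.8], 0], [[0, 0, 0.8], 2], [[0, 0, 0.8], 4], [[0, 0, 0.8], 6], [[0, 0, 0.8], 6]]' --newtons 110

```text
clock: 13.42
tcp_pos: [0.6184, -0.0003, 0.1896]
ee_rot: [0.523, 0.852, 0.0, 0.001]
wrist_force: [-10.0, 4.7, 29.2]
finger_gap: 0.147
```

```bash
python3 - <<'E'
from h import *
s=manip.get_state(); print(s["clock"],s["tcp_pos"],s["ee_rot"],s["wrist_force"],s["wrist_torque"],s["finger_gap"],s["joint_pos"][5])
im=manip.capture("wrist"); cv2.imwrite("pics/w10.png",cv2.convertScaleAbs(im[:,:,::-1],alpha=1.8)[180:430,200:450].repeat(2,0).repeat(2,1))
E
```

```text
13.425 [ 6.18390044e-01 -2.61999338e-04  1.89611327e-01] [5.23230838e-01 8.52190568e-01 4.02202281e-05 8.51116441e-04] [-9.98143832  4.70288058 29.15468005] [1.04835043 2.27427668 2.96674271] 0.14746931140444125 -0.5445513177664847
```

View pics/w10.png

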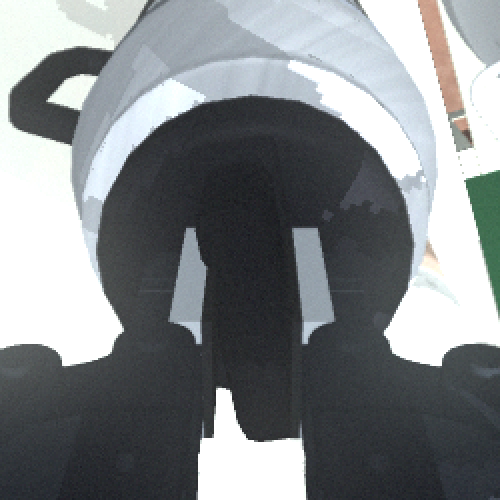

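Emit:
drive_tool --deltas '[[[0, 0, -0.3], -2], [[0, 0, -0.4], -4], [[0, 0, -0.4], -4]]'

```text
clock: 13.85
tcp_pos: [0.6178, -0.0005, 0.1899]
ee_rot: [0.496, 0.869, -0.0, -0.001]
wrist_force: [-2.7, 4.5, 0.4]
finger_gap: 0.145
```

Emit:
drive_tool --deltas '[[[0, 0, 0], 0], [[0, 0, 0], 0], [[0, 0, 0], 0], [[0, 0, 0], 0]]' --gripper 5

```text
clock: 14.35
tcp_pos: [0.6183, -0.001, 0.1904]
ee_rot: [0.497, 0.868, 0.0, 0.0]
wrist_force: [0.1, 0.2, 0.2]
finger_gap: 0.588
```

```bash
python3 - <<'E'
from h import *
s=manip.get_state(); print(s["clock"],s["tcp_pos"],s["ee_rot"],s["wrist_force"],s["wrist_torque"],s["finger_gap"],s["joint_pos"][5])
im=manip.capture("wrist"); cv2.imwrite("pics/w11.png",cv2.convertScaleAbs(im[:,:,::-1],alpha=3)[180:430,200:450].repeat(2,0).repeat(2,1))
E
```

```text
14.35 [ 0.6183446  -0.00102613  0.19042849] [4.96743950e-01 8.67897119e-01 6.67555952e-05 1.84538454e-04] [0.06472078 0.18541262 0.22830614] [-0.01958225  0.07113047 -0.02243195] 0.588044181410407 -0.608006509144918
```

View pics/w11.png

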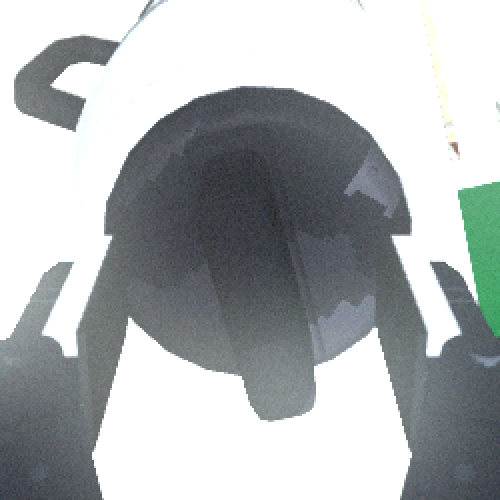

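```bash
python3 - <<'E'
from h import *
from scipy.optimize import least_squares
c=cal("wrist"); s=manip.get_state()
Z=lambda l:[[200+a/2,180+b/2] for a,b in l]
b=onz(c,Z([(232,155),(282,415)]),0.190); d=(b[1]-b[0])[:2]
Rm=R.from_quat(s["ee_rot"]).as_matrix()
print(b.round(4),b.mean(0),np.linalg.norm(d),"world yaw",np.degrees(np.arctan2(d[1],d[0])),"tool x yaw",np.degrees(np.arctan2(-Rm[1,0],-Rm[0,0])))
p=onz(c,Z([(104,230),(412,230),(255,87),(150,330),(380,300),(140,150),(370,150)]),0.164)
f=lambda q:np.hypot(p[:,0]-q[0],p[:,1]-q[1])-q[2]
r=least_squares(f,[0.61,0.0,.0345]);print(r.x,(r.fun*1e3).round(1))
E
```

```text
[[ 0.6007  0.0227  0.19  ]
 [ 0.6361 -0.0191  0.19  ]] [0.61837061 0.00179777 0.19      ] 0.05468992121529941 world yaw -49.716660716309136 tool x yaw -59.560817391573174
[6.18830536e-01 8.37549676e-05 3.24825708e-02] [ 0.2  1.3  1.3  0.4 -0.9 -1.1 -1.2]
```

Emit:
drive_tool --deltas '[[[0, 0, 0], -9.8], [[0, 0, 0.4], -9.8], [[0, 0, 0.4], -9.8]]'

```text
clock: 14.78
tcp_pos: [0.618, -0.0009, 0.1858]
ee_rot: [0.422, 0.907, -0.0, -0.0]
wrist_force: [0.1, 0.0, 0.7]
finger_gap: 0.587
```

Emit:
drive_tool --deltas '[[[0, 0, 0], 0], [[0, 0, 0], 0], [[0, 0, 0], 0], [[0, 0, 0], 0], [[0, 0, 0], 0], [[0, 0, 0], 0]]' --gripper 0.8 --newtons 110

```text
clock: 15.52
tcp_pos: [0.6187, -0.0006, 0.1869]
ee_rot: [0.42, 0.907, 0.001, 0.001]
wrist_force: [1.5, 5.3, 5.4]
finger_gap: 0.137
```

Emit:
drive_tool --deltas '[[[0, 0, 0], 2], [[0, 0, 0], 4], [[0, 0, 0], 5], [[0, 0, 0], 5]]'

```text
clock: 16.02
tcp_pos: [0.6187, -0.0005, 0.187]
ee_rot: [0.459, 0.889, 0.0, 0.001]
wrist_force: [0.4, 3.6, 5.9]
finger_gap: 0.136
```

```bash
python3 - <<'E'
from h import *
s=manip.get_state(); print(s["clock"],s["tcp_pos"],s["ee_rot"],s["wrist_force"],s["wrist_torque"],s["finger_gap"],s["joint_pos"][5])
im=manip.capture("wrist"); cv2.imwrite("pics/w12.png",cv2.convertScaleAbs(im[:,:,::-1],alpha=3)[180:430,200:450].repeat(2,0).repeat(2,1))
E
```

```text
16.025 [ 6.18674443e-01 -5.00839247e-04  1.86975794e-01] [4.58813307e-01 8.88532359e-01 2.34006132e-04 7.35808936e-04] [0.41282087 3.57327697 5.88961553] [ 0.72303472 -0.30150647  1.46589795] 0.13569479873083443 -0.6933846902190046
```

View pics/w12.png

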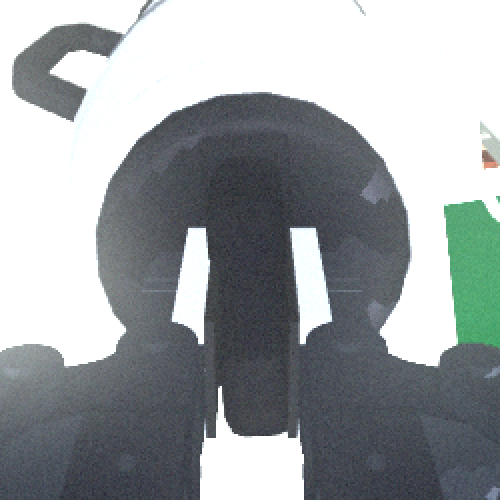

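Emit:
drive_tool --deltas '[[[0, 0, 0], 2], [[0, 0, 0], 4], [[0, 0, 0], 5], [[0, 0, 0], 5]]'

```text
clock: 16.58
tcp_pos: [0.6187, -0.0004, 0.1871]
ee_rot: [0.496, 0.868, 0.0, 0.001]
wrist_force: [0.3, 5.2, 5.9]
finger_gap: 0.137
```

```bash
python3 - <<'E'
from h import *
s=manip.get_state(); print(s["clock"],s["tcp_pos"],s["ee_rot"],s["wrist_force"],s["wrist_torque"],s["finger_gap"],s["joint_pos"][5])
im=manip.capture("wrist"); cv2.imwrite("pics/w13.png",cv2.convertScaleAbs(im[:,:,::-1],alpha=3)[180:430,200:450].repeat(2,0).repeat(2,1))
E
```

```text
16.575 [ 6.18704614e-01 -4.12657896e-04  1.87082250e-01] [4.96106866e-01 8.68260969e-01 2.11020549e-05 9.31391086e-04] [0.33877809 5.21835112 5.89202945] [ 0.75990285 -0.25885705  2.70359156] 0.13651464075546338 -0.6077587084583939
```

View pics/w13.png

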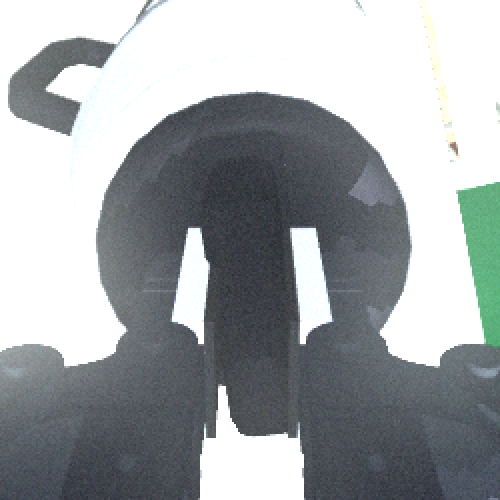

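Emit:
drive_tool --deltas '[[[0, 0, 0], -3], [[0, 0, -0.2], -3], [[0, 0, -0.4], -3], [[0, 0, -0.4], -3]]'

```text
clock: 17.12
tcp_pos: [0.618, -0.0006, 0.1874]
ee_rot: [0.474, 0.88, -0.0, -0.001]
wrist_force: [11.0, 3.9, -22.0]
finger_gap: 0.138
```

```bash
python3 - <<'E'
from h import *
s=manip.get_state(); print(s["clock"],s["tcp_pos"],s["ee_rot"],s["wrist_force"],s["wrist_torque"],s["finger_gap"],s["joint_pos"][5])
E
```

```text
17.125 [ 6.18015783e-01 -6.00697302e-04  1.87379923e-01] [ 4.74424183e-01  8.80296039e-01 -4.36918343e-04 -6.22026201e-04] [ 11.04479111   3.90907901 -22.04327537] [ 0.61540923 -2.41462879  1.91642949] 0.13756413678210963 -0.6581861325140614
```

Emit:
drive_tool --deltas '[[[0, 0, 0.1], -3], [[0, 0, 0.1], -6], [[0, 0, 0.1], -7], [[0, 0, 0.1], -7]]'

```text
clock: 17.62
tcp_pos: [0.6183, -0.0007, 0.1875]
ee_rot: [0.421, 0.907, 0.0, -0.0]
wrist_force: [8.4, 2.2, -13.1]
finger_gap: 0.136
```

```bash
python3 - <<'E'
from h import *
s=manip.get_state(); print(s["clock"],s["tcp_pos"],s["ee_rot"],s["wrist_force"],s["wrist_torque"],s["finger_gap"],s["joint_pos"][5])
E
```

```text
17.625 [ 0.61825202 -0.00068672  0.1875276 ] [ 4.20998906e-01  9.07061064e-01  1.27844602e-04 -3.62651269e-04] [  8.43773179   2.18573168 -13.09241858] [ 0.63959669 -1.70697563  0.42044356] 0.13564508368871725 -0.7785589213834816
```

Emit:
drive_tool --deltas '[[[0, 0, -0.2], 0], [[0, 0, -0.4], 0], [[0, 0, -0.4], 0]]'

```text
clock: 18.0
tcp_pos: [0.618, -0.0002, 0.192]
ee_rot: [0.421, 0.907, 0.0, -0.001]
wrist_force: [4.0, 5.9, -5.6]
finger_gap: 0.133
```

```bash
python3 - <<'E'
from h import *
s=manip.get_state(); print(s["clock"],s["tcp_pos"],s["ee_rot"],s["wrist_force"],s["wrist_torque"],s["finger_gap"],s["joint_pos"][5])
im=manip.capture("wrist"); cv2.imwrite("pics/w14.png",cv2.convertScaleAbs(im[:,:,::-1],alpha=3)[180:430,200:450].repeat(2,0).repeat(2,1))
E
```

```text
18.0 [ 6.17968000e-01 -2.44510918e-04  1.92006504e-01] [ 4.21127585e-01  9.07000940e-01  3.47312812e-04 -8.54841070e-04] [ 4.03998282  5.87484053 -5.57226049] [ 1.13028286 -0.90856882  0.36659658] 0.13333822007738297 -0.778287524467982
```

View pics/w14.png

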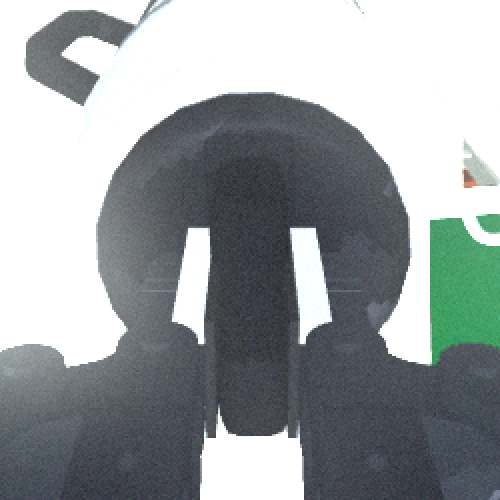

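Emit:
drive_tool --deltas '[[[0, 0, -0.3], 0], [[0, 0, -0.6], 0], [[0, 0, -0.9], 0], [[0, 0, -1.2], 0]]'

```text
clock: 18.55
tcp_pos: [0.618, -0.0011, 0.2055]
ee_rot: [0.421, 0.907, -0.0, -0.0]
wrist_force: [0.3, -0.5, -1.2]
finger_gap: 0.135
```

```bash
python3 - <<'E'
from h import *
s=manip.get_state(); print(s["clock"],s["tcp_pos"],s["ee_rot"],s["wrist_force"],s["wrist_torque"],s["finger_gap"],s["joint_pos"][5])
im=manip.capture("wrist"); cv2.imwrite("pics/w15.png",cv2.convertScaleAbs(im[:,:,::-1],alpha=2))
E
```

```text
18.55 [ 0.61804877 -0.0010859   0.20546426] [ 4.20781357e-01  9.07162055e-01 -1.83079100e-04 -1.45311797e-04] [ 0.30423902 -0.52601931 -1.2051473 ] [ 0.03559804 -0.02534715  0.06830014] 0.13546095114162654 -0.7790331292741193
```

View pics/w15.png

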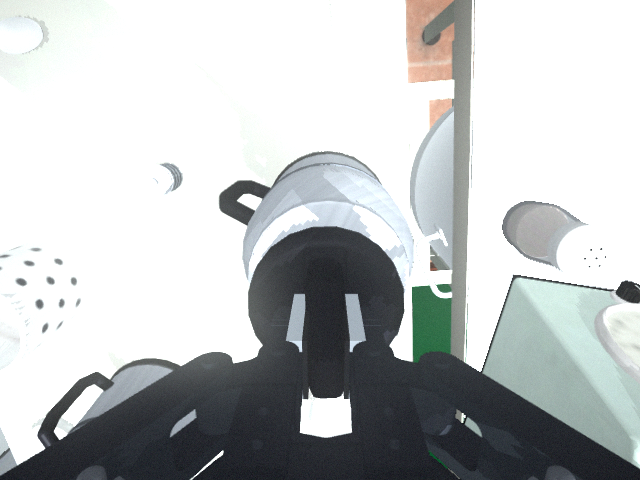

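Emit:
drive_tool --deltas '[[[0, 0, -0.8], 0], [[0, 0, -1.8], 0], [[0, 0, -2.8], 0], [[0, 0, -3.8], 0], [[0, 0, -4.8], 0], [[0, 0, -5.3], 0], [[0, 0, -5.3], 0], [[0, 0, -5.3], 0], [[0, 0, -5.3], 0]]'

```text
clock: 19.73
tcp_pos: [0.6181, -0.0008, 0.2579]
ee_rot: [0.421, 0.907, -0.0, -0.0]
wrist_force: [-0.4, 0.1, -1.2]
finger_gap: 0.135
```

```bash
python3 - <<'E'
from h import *
s=manip.get_state(); print(s["clock"],s["tcp_pos"],s["ee_rot"],s["wrist_force"],s["finger_gap"])
im=manip.capture("scene"); cv2.imwrite("pics/s15.png",im[:,:,::-1])
im=manip.capture("side"); cv2.imwrite("pics/d15.png",cv2.resize(im[170:340,200:420,::-1],None,fx=3,fy=3))
E
```

```text
19.725 [ 0.61810687 -0.00084301  0.25790724] [ 4.20514026e-01  9.07285982e-01 -1.11031238e-04 -2.96914517e-04] [-0.41188891  0.13467587 -1.17919527] 0.13537529671376397
```

View pics/s15.png

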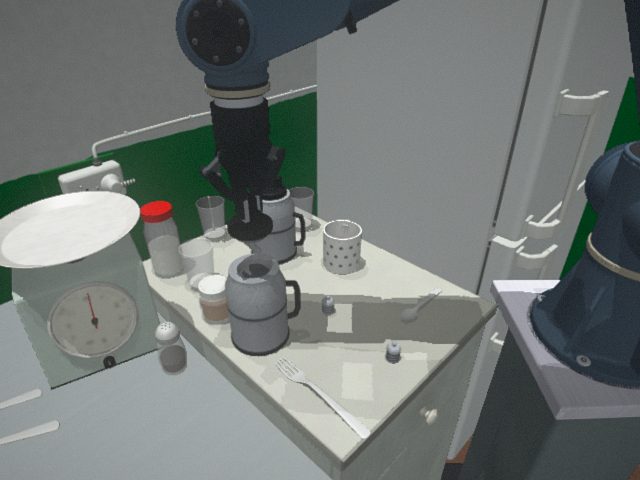

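View pics/d15.png

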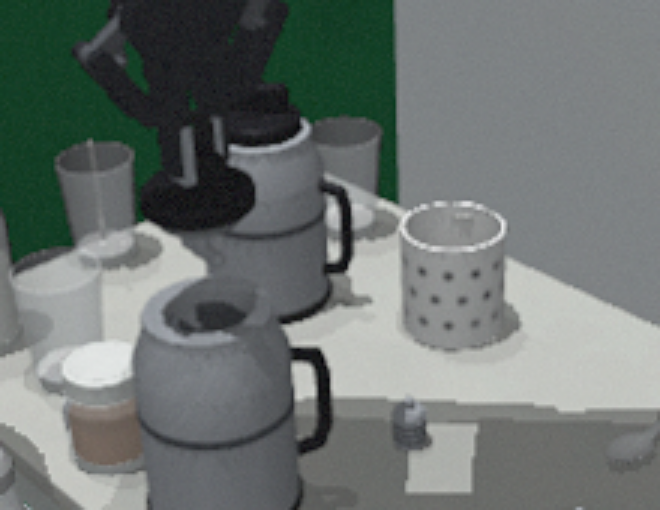

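```bash
python3 - <<'E'
from workcell import manip
s=manip.get_state(); print(s["clock"],s["tcp_pos"],s["finger_gap"],abs(s["dq"]).max())
print(manip.close_job())
E
```

```text
19.825 [ 0.618145   -0.00086774  0.25802801] 0.13877527834618822 0.001945505142708708
the job is handed in; nothing more can be done
None
```

The infuser is in the mug, and the left flask's stopper is unlocked, lifted out and held upright over its flask. I handed the job in at 19.8 s of the 54 s allowed; the hand-in reports no verdict.

- **Infuser:** I took the middle of the three, which measured about 33 mm wide against about 25 mm for the others. The wrist picture after the drop showed it standing in the upright mug.
- **Stopper:** The left flask's stopper turned clockwise seen from above, about 60°, to a firm stop at about 3 N m. The first two lifts stuck, the first at 53 N with the bar slipping in the pads. I regripped it square at 110 N and took the turning load off, and then it came out freely.
- **Last checks:** The stopper hangs about 70 mm above its seat. The wrist carries 1.2 N, roughly the stopper's weight, the arm is still, and the TCP stayed within about 1 mm of my estimate of the flask axis. The last pictures show the right-hand stopper seated, the mug standing and nothing knocked over.
- **Not confirmed:** The stem was not directly visible in the last picture. That it is fully out is judged from the height, the near-zero side force and the open neck. The timer was never found in any picture, so I could not check it directly.

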